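Hold the dust gate open on a freshly buffed bush

ROBOT

A 6-joint arm with a two-finger parallel gripper is mounted at the origin on the work surface. World frame = base frame: x ahead of the robot, y to its left, z up, the work surface at z = 0. Lengths are in m, angles in rad, forces in N, time in s.
With the tool pointing down it reaches from about 0.25 to 0.775 m from the base axis. Payload 4 kg.
Tool frame: the origin (TCP) lies midway between the tips of the shut fingers; the grasp point (between the pads) lies 19 mm behind it; z points along the fingers, x is the direction in which the jaws open and shut, and the axes are right-handed (so a half turn about z gives the same grasp; the last joint's range is limited). The gripper opens to 94 mm and grips with 3 to 60 N. Pads are 16 mm wide; open, the fingers measure 119 mm over their backs; the gripper's body (75 mm by 177 mm) begins 78 mm behind the grasp point.
Start: joints at [1.169, 0.087, 1.371, -0, 1.684, -0.103], TCP at [0.162, 0.526, 0.172] pointing down, gripper open.
Joint ranges: [-3.1, 3.1], [-0.76, 2.03], [0.27, 2.55], [-1.08, 4.22], [0.17, 2.65], [-2.57, 2.57]. Speed limits (rad/s): [2.79, 2.79, 3.14, 3.14, 3.14, 3.14].

INTERFACE

Orientations are given as [roll, pitch, yaw] about the fixed x, y, z axes, in that order (R = Rz(yaw) Ry(pitch) Rx(roll)).
In Python, from bench import * gives the robot as it stands.
- The arm moves only by the tool send_rows, never from a script. Its argument "rows" is one flat list of numbers, 7 for each row, row after row: the shift along the world's x, y, z in mm, then the turn, a rotation vector about the world's x, y, z in degrees, then the opening, from 0 (shut) to 1 (fully open). A call has exactly 8 rows; each row shifts and turns the commanded pose from where the row before left it; what a row does not reach is not made up. A row lasts 1/8 s, in which the tool goes at most 62.5 mm and 10.7 degrees, less where a joint would pass 70% of its speed; a pose out of reach is approached as far as the arm can. A call is refused whole if a number of a shift passes 62.5 or a number of a turn 10.7, either way. A call with a gripper value outside its range is refused whole. The fingers move at their own pace and stop on an object; the grip force is fixed at half the most. Time passes only in rows, so rows that do not move let the fingers close, or fill a call up. It gives the time, the measured TCP pose, the force and the opening at its end, in the units of the state.
- get_obs(): the state, without advancing time (a new reading comes with each control period).
- snapshot(name): name is "scene" or "top"; returns a dict with "color" (480x640x3 uint8, red, green, blue), "intrinsics" (3x3 intrinsics, pixels), "distortion" ([k1, k2, p1, p2, k3] as OpenCV has them; the pictures are not rectified), "rvec" (rotation vector, rad) and "tvec" (3), from world to camera coordinates, as OpenCV has them. Camera axes: x right, y down, z forward; pixel columns grow to the right and rows downward; lengths in m; the calibration is good to about 2 mm. A picture is of the moment at which its call begins. There is no depth.
- close_job(): hands the job in, once; it reports no verdict.
The state is a dict: "time": time; "joint_positions": joint angles; "qvel": joint speeds; "joint_torque": joint torques, N m; "tool_pos": TCP position; "ee_rot": TCP orientation; "wrist_force": force on the tool from outside, world axes, zero at the start; "wrist_torque": the same for the moment, N m; "width": finger opening in m.
Only numpy, scipy, OpenCV 4.12 (cv2) and the standard library are available. Lean on these libraries where they do the work, as an engineer would, in place of code of your own. Each camera call takes 0.05 s, during which the arm holds its last target.

TASK

Dust off the flanged brass bush: set it down gently, upright and centred, flange down, on the small round head of the narrow post in front of the extractor's mouth, and let go of it. Then pull the extractor's spring-loaded gate out by its knob until the pointer on the gate is level with the upright fin of the brass mark beside the guide, and finish while still holding the gate there (let go and it springs shut). The bush must stay standing on its post and everything else on the bench stay where it is.

Things in the scene. Friction and masses are not known exactly. Their poses are not given: they have to be found in the camera images.
- bush_center (a point): Centre (half-way up) of the flanged brass bush: a tube 36 mm outside, 24 mm bore, 60 mm tall, with a flange 56 mm in diameter and 8 mm thick at its foot. Stands upright on its flange, centre 30 mm above the bench; z points up its axis. 0.28 to 0.46 kg. Grip it round the 36 mm barrel, above the flange.
- bush: The same flanged bush; origin at the centre of its underside, z up its axis.
- rest_top (a point): Centre of the flat top of the rest: a fixed dark steel post in front of the extractor's round mouth, 70 mm tall; head 36 mm in diameter and about 8 mm thick on a 16 mm stem, foot 68 mm. The bush stands on this head, flange overhanging 10 mm all round, its centre then 30 mm above this point.
- rest: The same rest; origin on the bench at the centre of its foot.
- extractor: Fixed grey box, 200 (x) by 290 (y) by 125 mm tall, duct at its back. Origin on the bench under the middle of its front face; -x points straight out of that face: the way the gate is pulled. Mouth: round funnel 82 mm across, 20 mm proud of the face, at y = +82 mm, 80 mm up. The gate's steel guide stands 180 mm out of the face at y = -60 mm, 74 mm wide, its lips 67 mm above the bench.
- gate: Sliding gate: steel blade 56 mm wide, 5 mm thick, in the guide, an upright black knob at its outer end. Origin on the knob's axis on the blade's top, 67 mm above the bench; axes as the extractor's. Starts shut, knob axis 75 mm out of the front face; slides out (-x) up to 120 mm. A spring pulls it shut: 3.8 N when shut, 0.75 N more per 10 mm; it springs back if let go.
- knob (a point): Where to grip the knob: on its axis, 35 mm above the blade, 102 mm above the bench. An upright round post 18 mm in diameter, its top 10 mm a cap 25 mm in diameter; cap top 25 mm above this point. Can be gripped from above with the fingers closing in any direction.
- pointer (a point): Tip of the pointer, a thin steel tooth on the gate, level with the knob's axis along the slide, 42 mm to the extractor's -y side of the knob, 78 mm above the bench. Moves with the gate.
- mark_fin (a point): On the upright fin (3 mm thick along the slide, 14 mm wide) of the small fixed brass mark just outside the guide on the extractor's -y side, 78 mm above the bench; its top is 5 mm above this point; axes as the extractor's. The gate is at the mark when pointer and fin have the same x in the extractor's frame: 55 to 95 mm of pull.
- sleeve: Plain brass tube, no flange, 36 mm diameter, 24 mm bore, 60 mm tall, standing; origin at the centre of its underside. Not to be used.
- collar: Squat brass ring, 56 mm diameter, 24 mm bore, 22 mm tall, lying flat; origin at the centre of its underside. Not to be used.
- wheel: Grey felt buffing wheel lying flat, 110 mm diameter, 22 mm thick (26 mm at the steel hub); origin at the centre of its underside. Not to be used.
- compound_bar: Reddish brick of polishing compound, 45 x 110 x 30 mm tall (its x, y, z); origin at the centre of its underside. Not to be used.
- spanner: Steel spanner lying flat, about 170 mm long along its x axis, about 10 mm thick. Not to be used.
- can: Plain steel can, 66 mm diameter, 100 mm tall; origin at the centre of its underside. Not to be used.
Mind the look-alikes: they are no part of the job. Of the things that look like the rest, the largest one is meant.

How it is judged:
By the outcome, as a careful person would: the job done as asked, in the order asked, and still so for the second after the job is handed in, while the arm keeps its last pose, push and grip.
It also fails if it takes over 48 s, if anything falls off the work surface, if the arm or the gripper's body presses on something with over 40 N, if the wrist force passes 120 N, or if a joint passes its speed limit or range.

## Working session

There is one attempt and no reset: what is moved stays moved. The work goes in short steps, Python scripts to look and compute and a tool call to move; the robot and the scene stay as the last step left them, time stands still between calls to the robot, and variables do not carry over. Pictures are saved under pics/ and viewed, and the job is handed in when it is done.

Besides the shell and the picture viewer there is one more tool, called as a command line: name --argument value ..., lists and objects as JSON in quotes. send_rows: Moves the arm, as the interface text tells. Its arguments: {"type":"object","properties":{"rows":{"type":"array","items":{"type":"number"}}},"required":["rows"]}

```bash
mkdir -p pics; cat > h.py <<'E'
from bench import *
import numpy as np, cv2
def snap(n,f):
    s=snapshot(n); cv2.imwrite(f'pics/{f}.png',s['color'][:,:,::-1]); 
    import pickle; pickle.dump(s,open(f'pics/{f}.pkl','wb')); return s
def load(f):
    import pickle; return pickle.load(open(f'pics/{f}.pkl','rb'))
def ray(s,uv,z):
    K=np.array(s['intrinsics']);d=np.array(s['distortion'])
    p=cv2.undistortPoints(np.array([[uv]],float),K,d)[0,0]
    R=cv2.Rodrigues(np.array(s['rvec'],float))[0];t=np.array(s['tvec'],float).ravel()
    o=-R.T@t; v=R.T@np.array([p[0],p[1],1]); return o+v*(z-o[2])/v[2]
def proj(s,P):
    return cv2.projectPoints(np.array(P,float).reshape(-1,1,3),np.array(s['rvec'],float),np.array(s['tvec'],float),np.array(s['intrinsics']),np.array(s['distortion'],float))[0].reshape(-1,2)
def crop(f,x0,y0,x1,y1,k,out):
    im=cv2.imread(f'pics/{f}.png')[y0:y1,x0:x1]
    cv2.imwrite(f'pics/{out}.png',cv2.resize(im,None,fx=k,fy=k,interpolation=cv2.INTER_CUBIC))
E
python3 - <<'E'
from h import *
for n in("scene","top"):
    s=snap(n,n+"0")
    R=cv2.Rodrigues(np.array(s['rvec'],float))[0]; print(n,-R.T@np.array(s['tvec']).ravel())
print(get_obs())
E
```

```text
scene [1.16824205 0.39584252 0.70880936]
top [ 0.36774262 -0.032717    1.16463702]
{'time': 0.1, 'joint_positions': array([ 1.16887564e+00,  8.78949476e-02,  1.37208259e+00, -4.20063181e-05,
        1.68365456e+00, -1.03102100e-01]), 'qvel': array([-0.00089498, -0.00226839, -0.0023498 , -0.0001962 ,  0.00130772,
       -0.0016901 ]), 'joint_torque': array([ 2.75434861e-03, -3.41253161e+01, -3.03301406e+01,  7.21857604e-02,
        3.04166204e-02, -1.12318696e-04]), 'tool_pos': array([0.16170921, 0.52508634, 0.17092418]), 'ee_rot': array([-3.14142428e+00,  2.03291390e-03,  1.27197322e+00]), 'wrist_force': array([ 0.30792823,  0.45787722, -0.64207635]), 'wrist_torque': array([0.02408886, 0.05113371, 0.01244772]), 'width': 0.09377722317209361}
```

View pics/scene0.png

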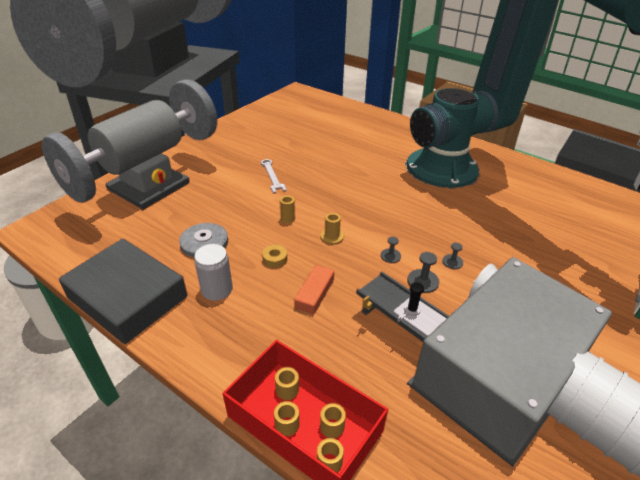

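View pics/top0.png

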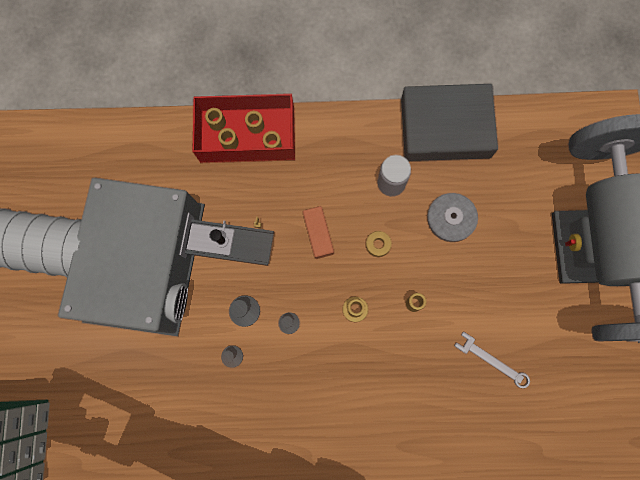

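```bash
python3 - <<'E'
from h import *
crop('top0',170,190,370,340,4,'c1')
crop('top0',330,270,440,340,6,'c2')
crop('scene0',350,230,510,350,5,'c3')
crop('scene0',260,180,370,260,6,'c4')
E
```

```text
(no output)
```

View pics/c1.png

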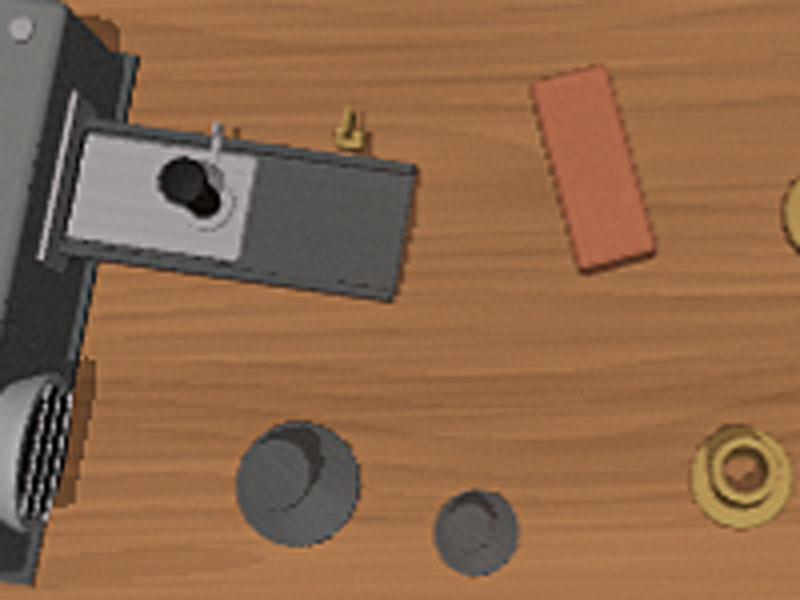

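View pics/c2.png

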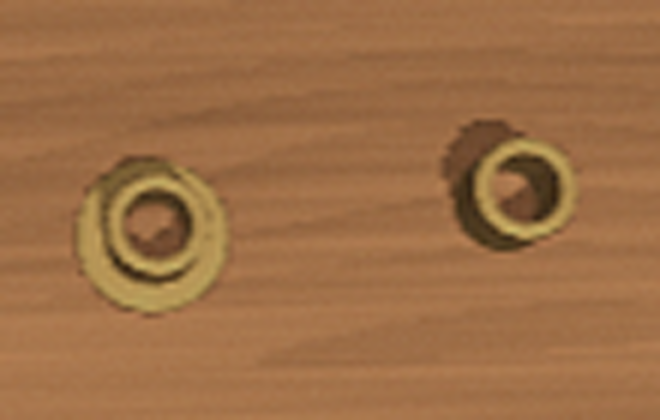

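View pics/c3.png

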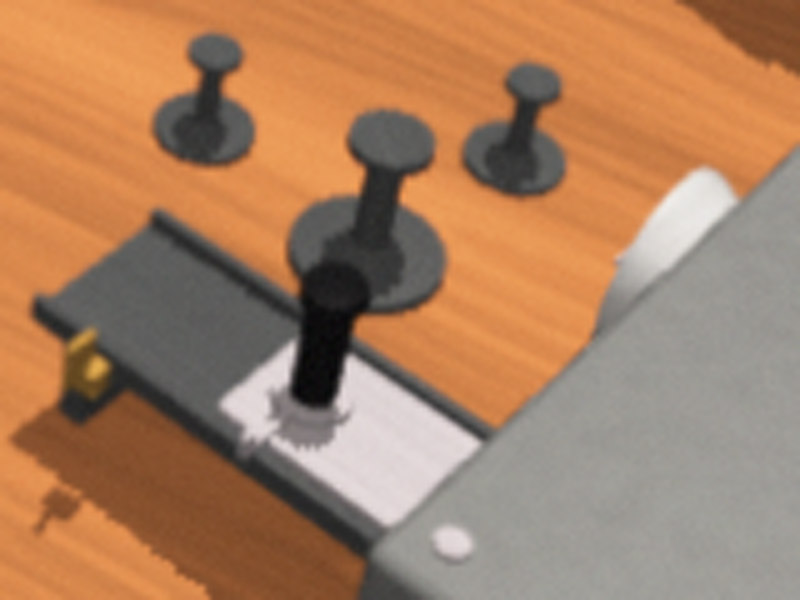

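View pics/c4.png

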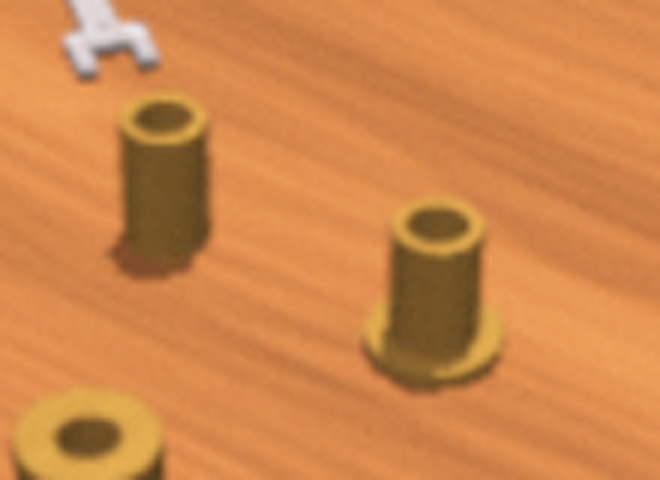

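```bash
python3 - <<'E'
from h import *
s=load('top0');c=load('scene0')
def q(cr,x,y):
    x0,y0,k={'c1':(170,190,4),'c2':(330,270,6),'c3':(350,230,5),'c4':(260,180,6)}[cr]
    return (x0+(x+.5)/k-.5,y0+(y+.5)/k-.5)
def m(n,cr,x,y,z):
    print(n,q(cr,x,y),(ray(s if cr in('c1','c2') else c,q(cr,x,y),z)*1000).round(1))
m('bush top','c2',157,227,.06);m('bush fl','c2',152,236,.008)
m('bush top sc','c4',438,226,.06);m('bush flange sc','c4',432,338,.008)
m('rest foot','c1',299,484,.006);m('rest head','c1',277,476,.07);m('rest head sc','c3',391,142,.07);m('foot sc','c3',367,252,.006)
m('knob cap','c1',184,182,.127);m('knob base','c1',207,204,.067);m('cap sc','c3',335,287,.127)
m('pointer','c1',217,127,.078);m('pointer sc','c3',243,453,.078)
m('fin','c1',348,122,.083);m('fin tip','c1',349,110,.083);m('fin top sc','c3',85,345,.083)
m('guide corner A','c1',416,168,.067);m('guide corner B','c1',393,300,.067)
m('guide B far','c1',100,263,.067);m('guide A far','c1',90,126,.067)
m('guide corner sc','c3',158,214,.067);m('guide corner sc','c3',38,302,.067)
E
```

```text
bush top (355.75, 307.4166666666667) [455.6 -74.9  60. ]
bush fl (354.9166666666667, 308.9166666666667) [456.5 -74.9   8. ]
bush top sc (332.5833333333333, 217.25) [454.9 -74.7  60. ]
bush flange sc (331.5833333333333, 235.91666666666666) [458.7 -73.    8. ]
rest foot (244.375, 310.625) [460.1 165.4   6. ]
rest head (238.875, 308.625) [459.4 165.8  70. ]
rest head sc (427.8, 258.0) [460.8 166.7  70. ]
foot sc (423.0, 280.0) [460.1 166.7   6. ]
knob cap (215.625, 235.125) [602.9 203.  127. ]
knob base (221.375, 240.625) [604.2 204.3  67. ]
cap sc (416.6, 287.0) [604.4 204.8 127. ]
pointer (223.875, 221.375) [643.2 197.1  78. ]
pointer sc (398.2, 320.2) [649.4 200.   78. ]
fin (256.625, 220.125) [642.5 127.3  83. ]
fin tip (256.875, 217.125) [649.  126.7  83. ]
fin top sc (366.6, 298.6) [642.8 130.3  83. ]
guide corner A (273.625, 231.625) [620.3  93.5  67. ]
guide corner B (267.875, 264.625) [549.7 106.1  67. ]
guide B far (194.625, 255.375) [574.2 260.2  67. ]
guide A far (192.125, 221.125) [648.6 267.1  67. ]
guide corner sc (381.2, 272.4) [552.2 109.8  67. ]
guide corner sc (357.2, 290.0) [621.2  97.5  67. ]
```

send_rows --rows '[22,-45,0,0,0,0,0.75,22,-45,0,0,0,0,0.75,22,-45,0,0,0,0,0.75,22,-45,0,0,0,0,0.75,22,-45,0,0,0,0,0.75,22,-45,0,0,0,0,0.75,22,-45,0,0,0,0,0.75,22,-45,0,0,0,0,0.75]'

```text
time: 1.1
tool_pos: [0.3381, 0.1641, 0.1717]
ee_rot: [-3.142, -0.0, 1.272]
wrist_force: [0.7, -0.3, -0.2]
width: 0.0704
```

send_rows --rows '[20,-40,0,0,0,0,0.75,20,-40,0,0,0,0,0.75,20,-40,0,0,0,0,0.75,20,-40,0,0,0,0,0.75,20,-40,0,0,0,0,0.75,17.8,-40,0,0,0,0,0.75,0,0,-30,0,0,0,0.75,0,0,-30,0,0,0,0.75]'

```text
time: 2.1
tool_pos: [0.4558, -0.0751, 0.1109]
ee_rot: [-3.141, -0.0, 1.27]
wrist_force: [-0.1, -0.0, -0.2]
width: 0.0708
```

send_rows --rows '[0,0,-20,0,0,0,0.75,0,0,-20,0,0,0,0.75,0,0,-15,0,0,0,0.75,0,0,-15,0,0,0,0.75,0,0,-12,0,0,0,0.75,0,0,-9,0,0,0,0.75,0,0,0,0,0,0,0.75,0,0,0,0,0,0,0.75]'

```text
time: 3.1
tool_pos: [0.4562, -0.0745, 0.0215]
ee_rot: [3.141, -0.0, 1.272]
wrist_force: [0.1, 0.1, -0.4]
width: 0.0705
```

```bash
python3 - <<'E'
from h import *
snap('scene','s1')
crop('s1',240,130,400,260,5,'c5')
print(get_obs()['tool_pos'])
E
```

```text
[ 0.45628258 -0.07450976  0.02166444]
```

View pics/c5.png

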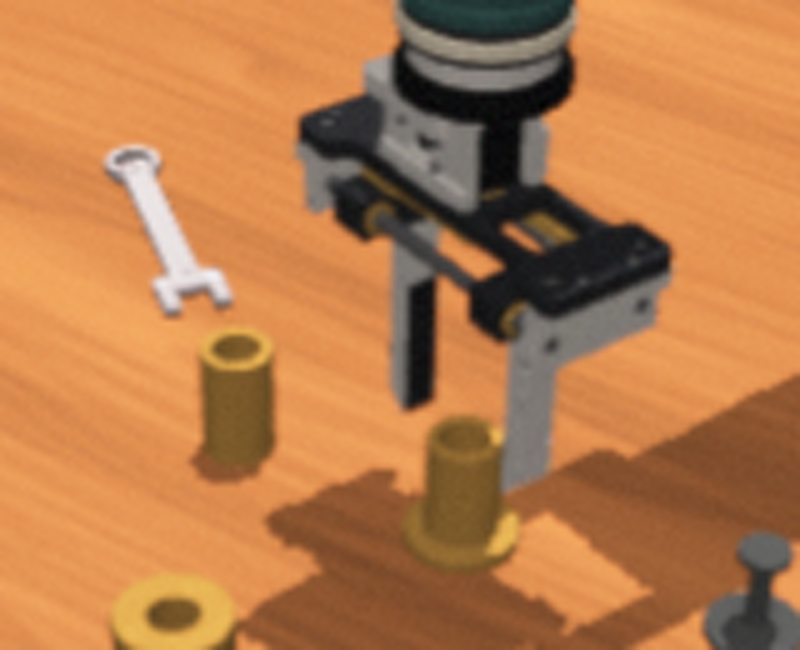

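```bash
python3 - <<'E'
from h import *
s=load('s1')
o=get_obs();p=o['tool_pos'];d=np.array([np.cos(1.272),np.sin(1.272),0])
for P in (p,p+.035*d,p-.035*d,p+.05*d,p-.05*d,[.4555,-.0748,.06]):
    P=np.array(P); u=proj(s,[P])[0]; print(P,((u-[240,130])*5+2).round())
snap('top','t1'); crop('t1',300,250,420,340,6,'c6')
for P in (p,p+.035*d,p-.035*d): print(((proj(load('t1'),[P])[0]-[300,250])*6+2).round())
E
```

```text
[ 0.45628258 -0.07450976  0.02166444] [461. 505.]
[ 0.46658553 -0.04106056  0.02166444] [508. 544.]
[ 0.44597963 -0.10795896  0.02166444] [416. 468.]
[ 0.47100109 -0.02672519  0.02166444] [529. 561.]
[ 0.44156408 -0.12229434  0.02166444] [397. 452.]
[ 0.4555 -0.0748  0.06  ] [464. 439.]
[332. 353.]
[237. 327.]
[427. 380.]
```

View pics/c6.png

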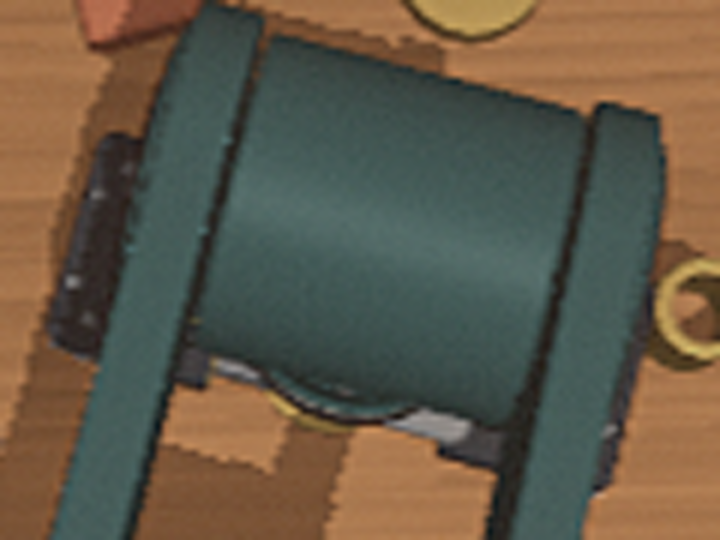

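```bash
python3 - <<'E'
from h import *
s=snap('scene','s2');t=load('t1')
crop('s2',240,130,400,260,5,'c7')
o=get_obs();p=o['tool_pos'];print(o['joint_positions'],p,o['width'])
d=np.array([np.cos(1.272),np.sin(1.272),0]);e=np.array([-d[1],d[0],0])
for z in(.119,.15):
  for a in(1,-1):
    for b in(1,-1):
        P=np.array([p[0],p[1],z])+a*.0885*d+b*.0375*e
        print(z,a,b,((proj(t,[P])[0]-[300,250])*6+2).round(),((proj(s,[P])[0]-[240,130])*5+2).round())
E
```

```text
[-2.84686088e-01 -2.79133498e-02  1.79370058e+00  6.64695124e-05
  1.37443344e+00 -1.55664788e+00] [ 0.4562489  -0.0745145   0.02165872] 0.0703279666819232
0.119 1 1 [ 50. 368.] [665. 401.]
0.119 1 -1 [113. 149.] [529. 464.]
0.119 -1 1 [577. 516.] [415. 220.]
0.119 -1 -1 [633. 292.] [284. 271.]
0.15 1 1 [ 45. 361.] [672. 341.]
0.15 1 -1 [109. 135.] [533. 403.]
0.15 -1 1 [588. 513.] [416. 163.]
0.15 -1 -1 [645. 282.] [282. 212.]
```

View pics/c7.png

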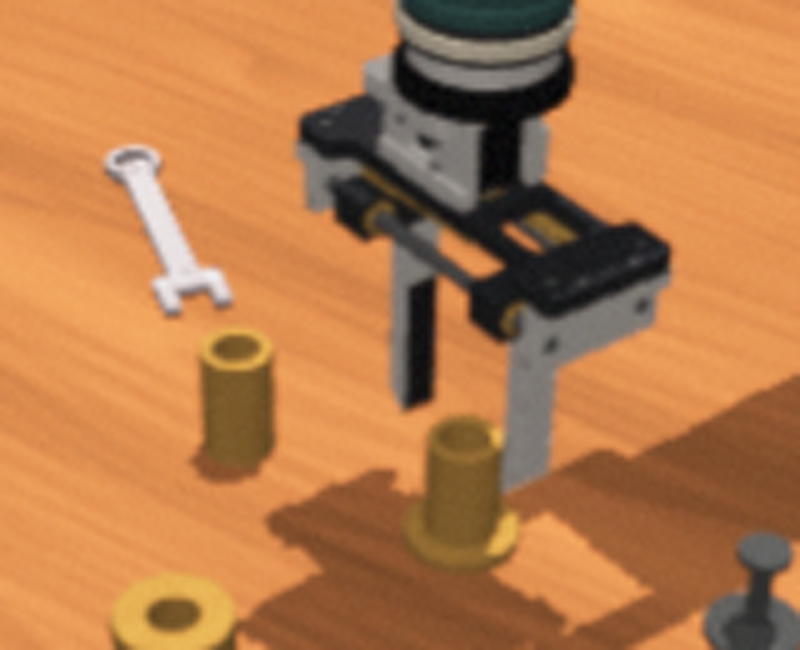

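```bash
python3 - <<'E'
from h import *
s=load('s2');t=load('t1')
crop('t1',300,250,370,320,8,'c8'); crop('s2',290,130,380,200,8,'c9')
def tri(us,ut):
    A=[];b=[]
    for c,u in((s,us),(t,ut)):
        o=ray(c,u,1.0); v=ray(c,u,0)-o; v/=np.linalg.norm(v); M=np.eye(3)-np.outer(v,v); A.append(M);b.append(M@o)
    A=np.vstack(A);b=np.hstack(b);x,r,_,_=np.linalg.lstsq(A,b,rcond=None);return x,r**.5
S=lambda x,y:(240+x/5-.4,130+y/5-.4);T=lambda x,y:(300+x/6-.4,250+y/6-.4)
print(tri(S(548,285),T(100,135)),tri(S(668,245),T(52,345)))
E
```

```text
(array([ 0.51115341, -0.00055256,  0.20301862]), array([0.0014503])) (array([0.44806883, 0.01618372, 0.19612218]), array([0.00068223]))
```

View pics/c8.png

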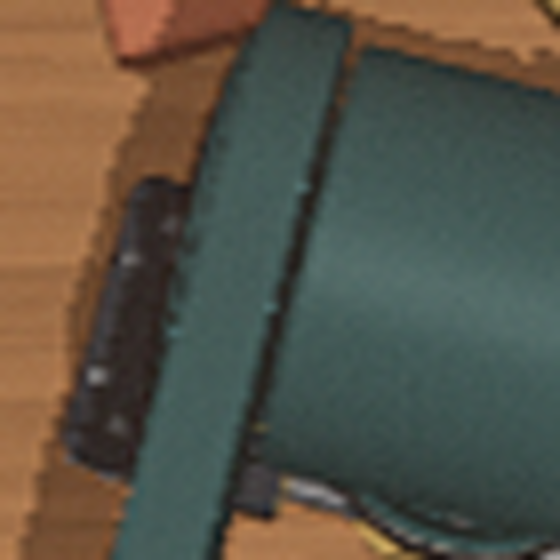

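View pics/c9.png

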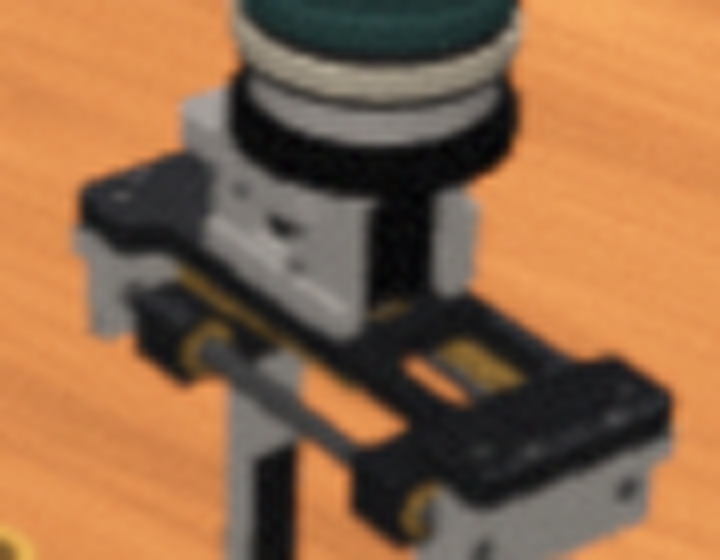

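send_rows --rows '[0,0,30,0,0,0,0.75,0,0,30,0,0,0,0.4,0,0,20,0,0,0,0.4,0,0,0,0,0,0,0.4,0,0,0,0,0,0,0.4,0,0,0,0,0,0,0.4,0,0,0,0,0,0,0.4,0,0,0,0,0,0,0.4]'

```text
time: 4.25
tool_pos: [0.4555, -0.0743, 0.1005]
ee_rot: [-3.141, -0.0, 1.272]
wrist_force: [0.4, 0.8, -0.4]
width: 0.0373
```

```bash
python3 - <<'E'
from h import *
s=snap('scene','s3');crop('s3',240,80,400,260,4,'c10')
o=get_obs();p=o['tool_pos'];print(p,o['width'])
w=o['width']/2
d=np.array([np.cos(1.272),np.sin(1.272),0])
for P in (p,p+w*d,p-w*d,p+[0,0,.03]): print(((proj(s,[P])[0]-[240,80])*4+2).round())
E
```

```text
[ 0.45554232 -0.07429486  0.1006388 ] 0.037846109364704394
[375. 494.]
[396. 510.]
[354. 478.]
[376. 449.]
```

View pics/c10.png

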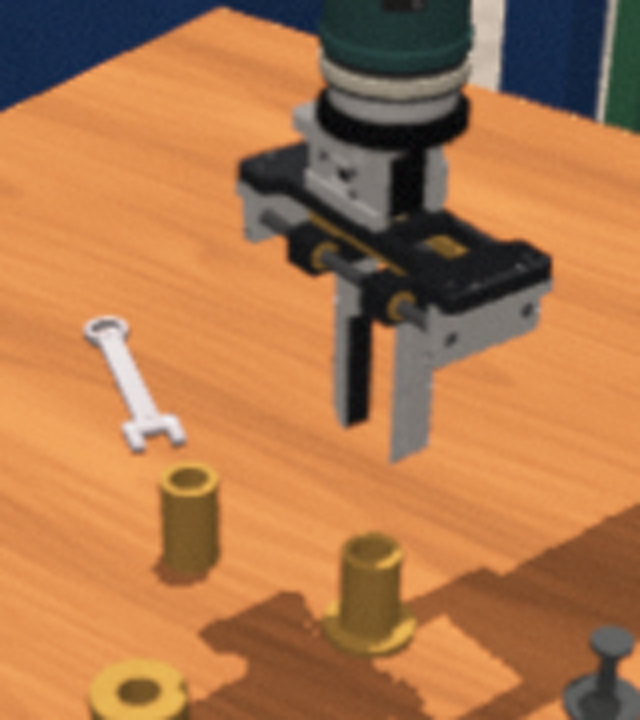

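send_rows --rows '[0,0,0,0,0,0,0.75,0,0,0,0,0,0,0.75,0,0,-15,0,0,0,0.75,0,0,-20,0,0,0,0.75,0,0,-20,0,0,0,0.75,0,0,-20,0,0,0,0.75,0,0,-10,0,0,0,0.75,0,0,-7,0,0,0,0.75]'

```text
time: 5.3
tool_pos: [0.4554, -0.0743, 0.0082]
ee_rot: [-3.141, -0.0, 1.272]
wrist_force: [-0.0, 0.5, 0.7]
width: 0.0705
```

```bash
python3 - <<'E'
from h import *
s=snap('scene','s4');crop('s4',260,130,400,250,5,'c11')
o=get_obs();p=o['tool_pos'];print(p,o['width'],o['wrist_force'])
E
```

```text
[ 0.45500829 -0.0741591   0.00763908] 0.07042833897458398 [-0.35578411  0.00305273 -0.13475359]
```

View pics/c11.png

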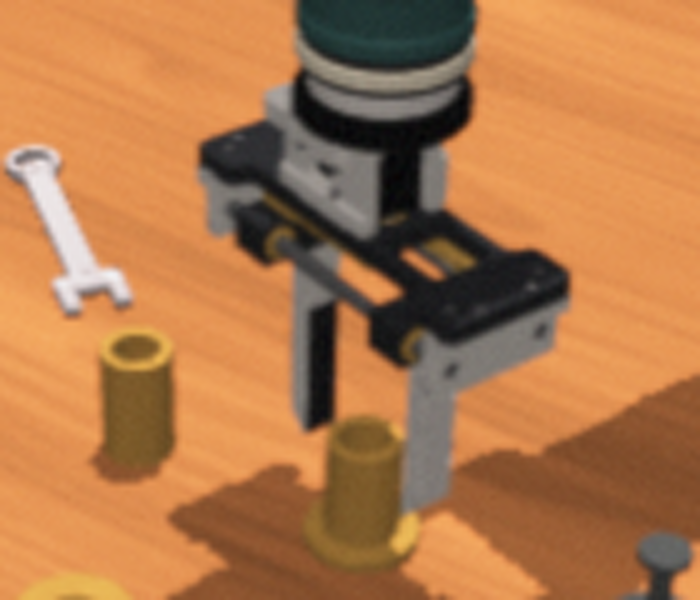

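send_rows --rows '[0,0,-2,0,0,0,0.75,0,0,-2,0,0,0,0.75,0,0,-2,0,0,0,0.75,0,0,-1,0,0,0,0.75,0,0,-1,0,0,0,0.75,0,0,-1,0,0,0,0.75,0,0,-1,0,0,0,0.75,0,0,0,0,0,0,0.75]'

```text
time: 6.35
tool_pos: [0.4557, -0.0743, -0.0011]
ee_rot: [-3.141, -0.0, 1.272]
wrist_force: [0.3, -0.1, 0.6]
width: 0.0704
```

send_rows --rows '[0,0,-1,0,0,0,0.75,0,0,-1,0,0,0,0.75,0,0,-1,0,0,0,0.75,0,0,0,0,0,0,0.75,0,0,0,0,0,0,0.75,0,0,0,0,0,0,0.75,0,0,0,0,0,0,0.75,0,0,0,0,0,0,0.75]'

```text
time: 7.35
tool_pos: [0.4558, -0.0744, -0.004]
ee_rot: [3.141, -0.0, 1.272]
wrist_force: [0.3, -0.4, -0.3]
width: 0.0706
```

send_rows --rows '[0,0,-2,0,0,0,0.75,0,0,-2,0,0,0,0.75,0,0,-2,0,0,0,0.75,0,0,-2,0,0,0,0.75,0,0,-2,0,0,0,0.75,0,0,0,0,0,0,0.75,0,0,0,0,0,0,0.75,0,0,0,0,0,0,0.75]'

```text
time: 8.35
tool_pos: [0.4558, -0.0744, -0.0139]
ee_rot: [3.141, -0.0, 1.272]
wrist_force: [-0.5, -0.4, -0.4]
width: 0.0705
```

```bash
python3 - <<'E'
from h import *
s=snap('scene','s5');crop('s5',260,150,400,260,5,'c12')
o=get_obs();p=o['tool_pos'];print(p,o['width'],o['wrist_force'])
E
```

```text
[ 0.45581964 -0.07438256 -0.01389846] 0.07063279314896821 [-0.08577219 -0.22234281 -0.08451058]
```

View pics/c12.png

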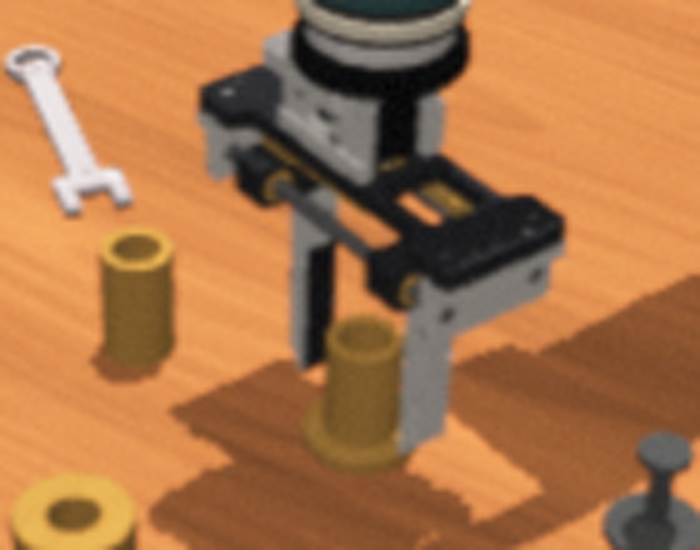

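send_rows --rows '[0,0,0,0,0,0,0.3,0,0,0,0,0,0,0.3,0,0,0,0,0,0,0.3,0,0,0,0,0,0,0.2,0,0,0,0,0,0,0.2,0,0,0,0,0,0,0.2,0,0,0,0,0,0,0.2,0,0,0,0,0,0,0.2]'

```text
time: 9.4
tool_pos: [0.4557, -0.0745, -0.014]
ee_rot: [3.142, 0.0, 1.272]
wrist_force: [-0.3, -0.4, -0.0]
width: 0.0359
```

send_rows --rows '[0,0,5,0,0,0,0.2,0,0,15,0,0,0,0.2,0,0,25,0,0,0,0.2,0,0,25,0,0,0,0.2,0,0,20,0,0,0,0.2,0,10,10,0,0,0,0.2,0,25,0,0,0,0,0.2,0,35,0,0,0,0,0.2]'

```text
time: 10.4
tool_pos: [0.4554, -0.0034, 0.0861]
ee_rot: [-3.141, -0.0, 1.271]
wrist_force: [-0.3, -0.3, -2.7]
width: 0.036
```

send_rows --rows '[1,35,0,0,0,0,0.2,1,35,0,0,0,0,0.2,1,35,0,0,0,0,0.2,1,30,0,0,0,0,0.2,0.6,20,0,0,0,0,0.2,0,11,0,0,0,0,0.2,0,5,0,0,0,0,0.2,0,0,0,0,0,0,0.2]'

```text
time: 11.4
tool_pos: [0.4602, 0.1665, 0.0859]
ee_rot: [-3.141, 0.0, 1.272]
wrist_force: [0.5, -0.1, -3.2]
width: 0.0362
```

```bash
python3 - <<'E'
from h import *
s=snap('scene','s6');crop('s6',340,160,500,290,5,'c13')
t=snap('top','t6');crop('t6',180,240,320,340,5,'c14')
o=get_obs();print(o['tool_pos'],o['width'],o['wrist_force'])
E
```

```text
[0.46030202 0.16606305 0.08598153] 0.035990994149946505 [ 0.56608198 -0.22715965 -3.34169069]
```

View pics/c13.png

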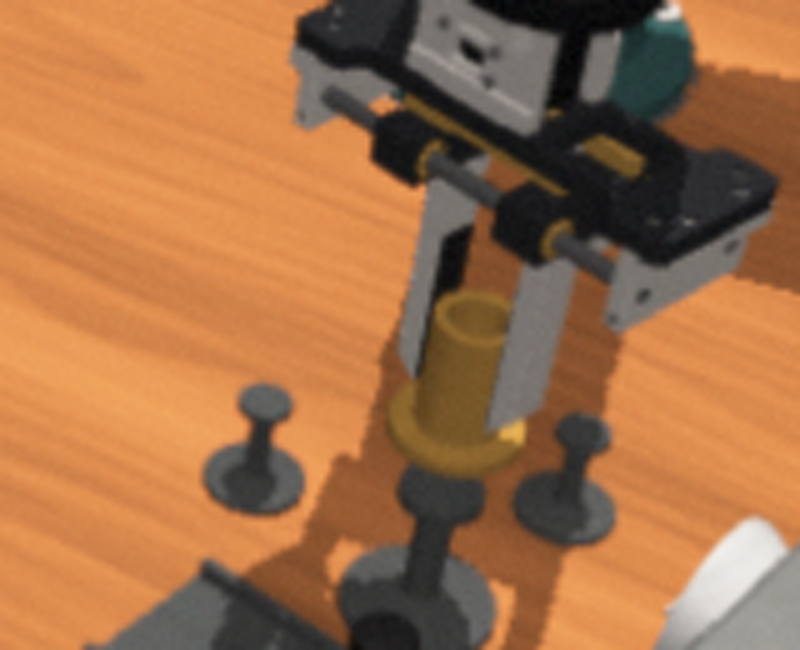

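View pics/c14.png

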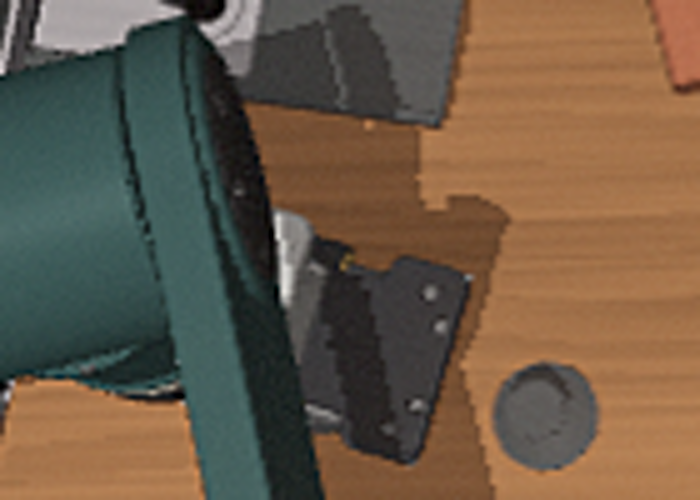

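```bash
python3 - <<'E'
from h import *
s=load('s6')
for P in ([.4602,.1664,.16],[.4602,.1664,.108],[.4602,.1664,.10],[.4602,.1664,.07]): print(((proj(s,[P])[0]-[340,160])*5+2).round(1))
f=lambda x,y,z:print((ray(s,(340+x/5-.4,160+y/5-.4),z)*1000).round(1))
f(473,318,.16);f(456,422,.108);f(441,494,.07)
crop('s6',405,210,455,270,12,'c15')
E
```

```text
[478.6 317.8]
[456.3 420.4]
[453.  435.6]
[440.9 490.9]
[461.6 164.7 160. ]
[461.2 166.7 108. ]
[461.9 167.3  70. ]
```

View pics/c15.png

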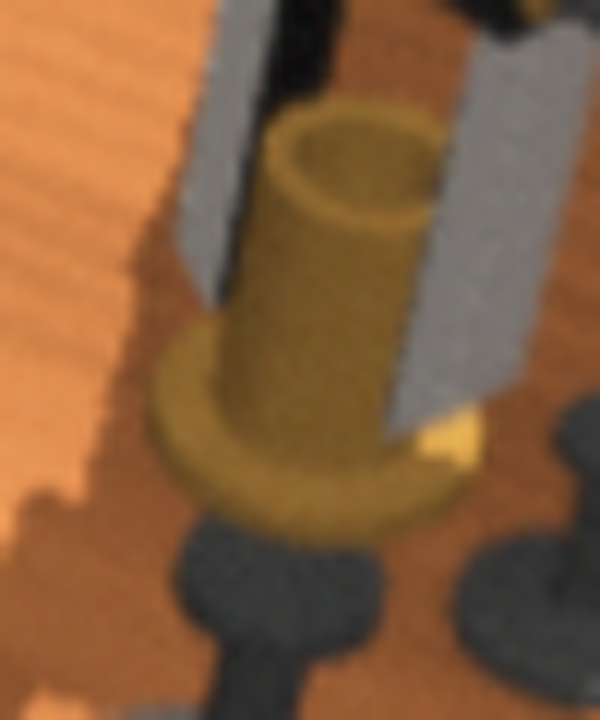

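send_rows --rows '[0,0,-5,0,0,0,0.2,0,0,-8,0,0,0,0.2,0,0,-7,0,0,0,0.2,0,0,-4,0,0,0,0.2,0,0,-2,0,0,0,0.2,0,0,-1,0,0,0,0.2,0,0,0,0,0,0,0.2,0,0,0,0,0,0,0.2]'

```text
time: 12.5
tool_pos: [0.4605, 0.1667, 0.0593]
ee_rot: [3.141, -0.0, 1.272]
wrist_force: [0.0, 0.5, -3.2]
width: 0.0361
```

```bash
python3 - <<'E'
from h import *
s=snap('scene','s7');crop('s7',395,210,465,270,10,'c16')
o=get_obs();print(o['tool_pos'],o['width'],o['wrist_force'])
E
```

```text
[0.46047509 0.1667015  0.05923912] 0.035910548191832335 [-0.6490044   0.39254492 -1.60106537]
```

View pics/c16.png

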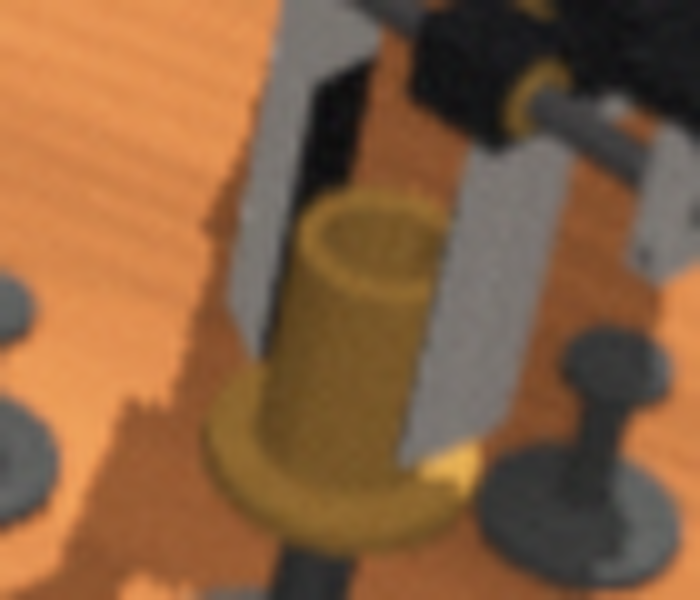

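send_rows --rows '[0,0,-0.5,0,0,0,0.2,0,0,-0.5,0,0,0,0.2,0,0,-0.5,0,0,0,0.2,0,0,-0.5,0,0,0,0.2,0,0,-0.5,0,0,0,0.2,0,0,0,0,0,0,0.2,0,0,0,0,0,0,0.2,0,0,0,0,0,0,0.2]'

```text
time: 13.55
tool_pos: [0.4604, 0.1666, 0.0565]
ee_rot: [3.142, -0.0, 1.272]
wrist_force: [0.3, -0.4, -3.4]
width: 0.036
```

send_rows --rows '[0,0,-0.4,0,0,0,0.2,0,0,-0.3,0,0,0,0.2,0,0,-0.3,0,0,0,0.2,0,0,0,0,0,0,0.2,0,0,0,0,0,0,0.2,0,0,0,0,0,0,0.2,0,0,0,0,0,0,0.2,0,0,0,0,0,0,0.2]'

```text
time: 14.55
tool_pos: [0.4604, 0.1667, 0.056]
ee_rot: [3.141, -0.0, 1.272]
wrist_force: [-3.1, -0.3, 4.8]
width: 0.0358
```

send_rows --rows '[0,0,0,0,0,0,0.41,0,0,0,0,0,0,0.45,0,0,0,0,0,0,0.52,0,0,0,0,0,0,0.6,0,0,0,0,0,0,0.7,0,0,0,0,0,0,0.75,0,0,0,0,0,0,0.75,0,0,0,0,0,0,0.75]'

```text
time: 15.55
tool_pos: [0.4603, 0.1667, 0.0555]
ee_rot: [3.142, -0.0, 1.272]
wrist_force: [-0.4, 1.1, -0.2]
width: 0.0705
```

```bash
python3 - <<'E'
from h import *
s=snap('scene','s8');crop('s8',385,205,475,275,8,'c17')
o=get_obs();print(o['tool_pos'],o['width'],o['wrist_force'])
E
```

```text
[0.46034477 0.16666603 0.0555497 ] 0.07061519278670013 [ 1.15987047 -0.2377169   0.15801107]
```

View pics/c17.png

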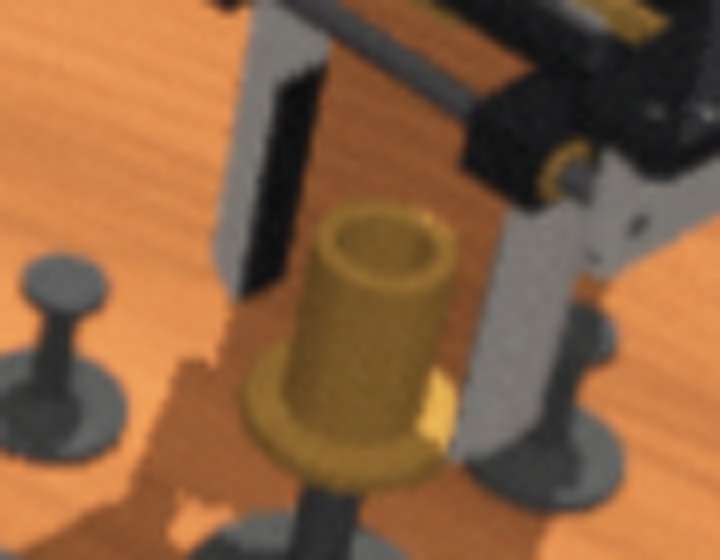

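send_rows --rows '[0,0,5,0,0,0,0.75,0,0,10,0,0,0,0.75,0,0,15,0,0,0,0.75,0,0,20,0,0,0,0.75,0,0,20,0,0,0,0.75,0,0,12,0,0,0,0.75,0,0,0,0,0,0,0.75,0,0,0,0,0,0,0.75]'

```text
time: 16.6
tool_pos: [0.4599, 0.1665, 0.1369]
ee_rot: [-3.141, 0.001, 1.272]
wrist_force: [0.5, -0.1, -0.3]
width: 0.07
```

send_rows --rows '[15,4,0,0,0,2,0.75,25,6.5,0,0,0,2,0.75,30,8,0,0,0,2,0.75,30,8,0,0,0,2,0.75,25,6,0,0,0,0,0.75,18.5,4.8,0,0,0,0,0.75,0,0,0,0,0,0,0.75,0,0,0,0,0,0,0.75]'

```text
time: 17.6
tool_pos: [0.6034, 0.2039, 0.1367]
ee_rot: [-3.14, 0.001, 1.412]
wrist_force: [-0.7, -0.6, 0.1]
width: 0.0708
```

```bash
python3 - <<'E'
from h import *
s=snap('scene','s9');crop('s9',330,130,490,330,4,'c18')
t=snap('top','t9');crop('t9',170,190,320,340,5,'c19')
o=get_obs();print(o['tool_pos'],o['ee_rot'],o['width'],o['wrist_force'])
E
```

```text
[0.60328382 0.20386313 0.13743655] [-3.14117613e+00  3.76804989e-05  1.41194622e+00] 0.07063856679608199 [-0.3113569  -0.48098315 -0.53403007]
```

View pics/c18.png

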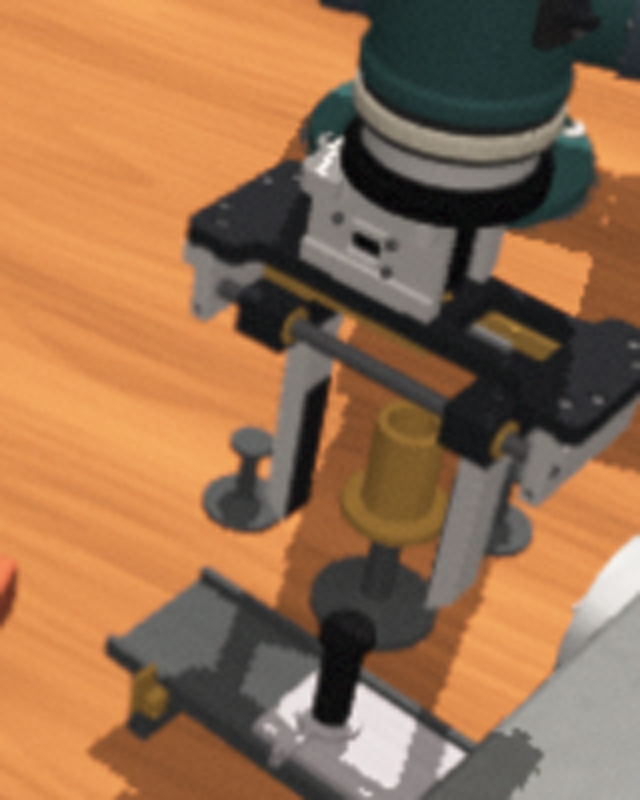

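View pics/c19.png

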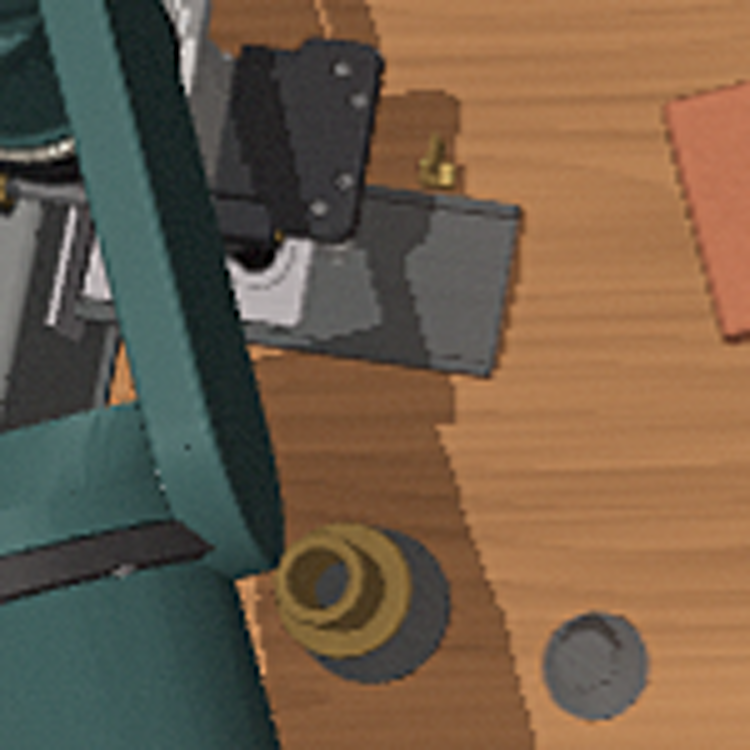

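```bash
python3 - <<'E'
from h import *
s=load('s9');t=load('t9')
T=lambda x,y:(170+x/5-.4,190+y/5-.4)
print(ray(t,T(343,590),.078),ray(t,T(321,580),.13))
S=lambda x,y:(330+x/4-.4,130+y/4-.4)
print(ray(s,S(396,504),.078),ray(s,S(411,423),.13))
for z in(.13,.15,.17,.18):print(z,((proj(s,[[.6033,.2039,z]])[0]-[330,130])*4+2).round())
def tri(us,ut):
    A=[];b=[]
    for c,u in((s,us),(t,ut)):
        o=ray(c,u,1.0); v=ray(c,u,0)-o; v/=np.linalg.norm(v); M=np.eye(3)-np.outer(v,v); A.append(M);b.append(M@o)
    A=np.vstack(A);b=np.hstack(b);x,r,_,_=np.linalg.lstsq(A,b,rcond=None);return x,r**.5
# left (-y) plate end corners: scene front (190,235), back (300,170)
print(tri(S(190,228),T(382,55)),tri(S(290,165),T(350,243)))
E
```

```text
[0.46088174 0.16577817 0.078     ] [0.46056446 0.16487124 0.13      ]
[0.46198444 0.16769257 0.078     ] [0.46111322 0.16603723 0.13      ]
0.13 [349. 623.]
0.15 [356. 590.]
0.17 [363. 556.]
0.18 [366. 539.]
(array([0.61960694, 0.11308346, 0.30623958]), array([0.00167636])) (array([0.5553052 , 0.12300446, 0.30723265]), array([0.0010763]))
```

send_rows --rows '[0.4,0,-10,0,0,0,0.75,0,0,-18,0,0,0,0.75,0,0,-18,0,0,0,0.75,0,0,-14,0,0,0,0.75,0,0,-10,0,0,0,0.75,0,0,-8,0,0,0,0.75,0,0,-4,0,0,0,0.75,0,0,0,0,0,0,0.75]'

```text
time: 18.7
tool_pos: [0.6043, 0.204, 0.0555]
ee_rot: [3.142, -0.0, 1.412]
wrist_force: [-0.9, 0.3, 0.1]
width: 0.0704
```

```bash
python3 - <<'E'
from h import *
s=snap('scene','s10');crop('s10',350,180,490,340,5,'c20')
o=get_obs();print(o['tool_pos'],o['ee_rot'],o['width'],o['wrist_force'])
E
```

```text
[0.60448649 0.20401494 0.05587143] [ 3.14096631e+00 -3.73727733e-04  1.41158697e+00] 0.07055951982144315 [ 0.05758683  0.23748464 -0.57907669]
```

View pics/c20.png

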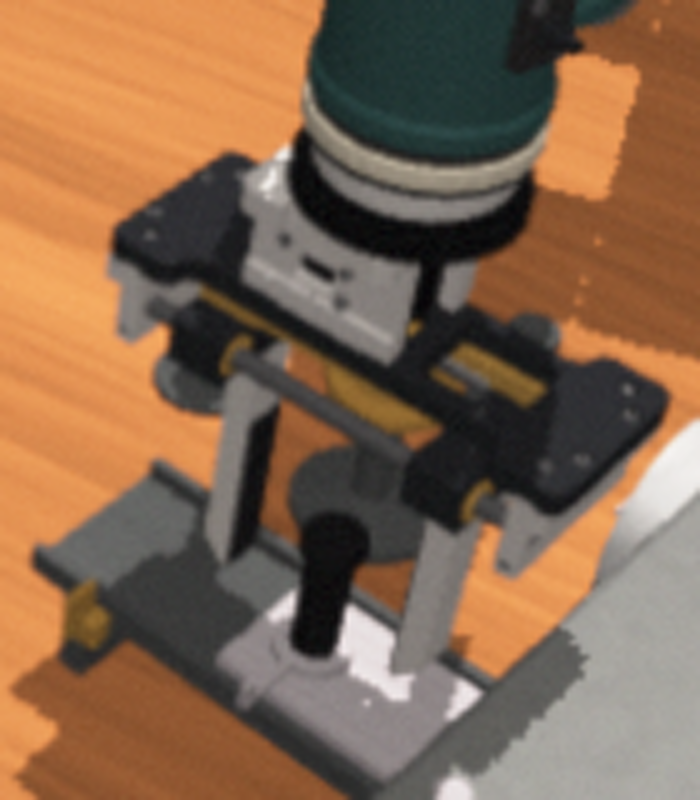

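send_rows --rows '[0,0,0,0,0,0,0.4,0,0,0,0,0,0,0.2,0,0,0,0,0,0,0,0,0,0,0,0,0,0,0,0,0,0,0,0,0,0,0,0,0,0,0,0,0,0,0,0,0,0,0,0,0,0,0,0,0,0]'

```text
time: 19.75
tool_pos: [0.6043, 0.2046, 0.0555]
ee_rot: [3.141, -0.001, 1.412]
wrist_force: [1.4, 3.6, -0.5]
width: 0.0242
```

send_rows --rows '[-1.2,-7.4,0,0,0,0,0,-1.2,-7.4,0,0,0,0,0,-1.2,-7.4,0,0,0,0,0,-1.2,-7.4,0,0,0,0,0,-1.2,-7.4,0,0,0,0,0,-1.2,-7.4,0,0,0,0,0,-1.2,-7.4,0,0,0,0,0,-1.2,-7.4,0,0,0,0,0]'

```text
time: 20.75
tool_pos: [0.5941, 0.1469, 0.0555]
ee_rot: [-3.14, -0.004, 1.413]
wrist_force: [0.3, 10.2, -1.3]
width: 0.0242
```

```bash
python3 - <<'E'
from h import *
s=snap('scene','s11');crop('s11',340,230,440,330,8,'c21')
t=snap('top','t11');crop('t11',190,190,300,270,7,'c22')
o=get_obs();print(o['tool_pos'],o['ee_rot'],o['width'],o['wrist_force'])
E
```

```text
[0.5939689  0.14629338 0.05550064] [-3.14019405 -0.00364178  1.41191055] 0.02410706508208186 [ 0.61983587  7.9337987  -0.53289699]
```

View pics/c21.png

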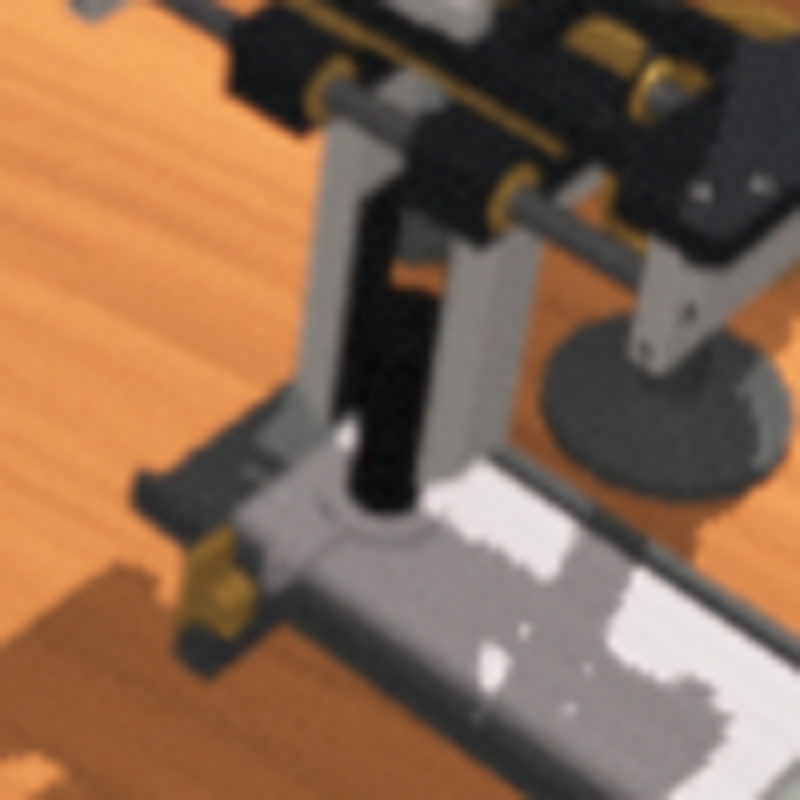

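View pics/c22.png

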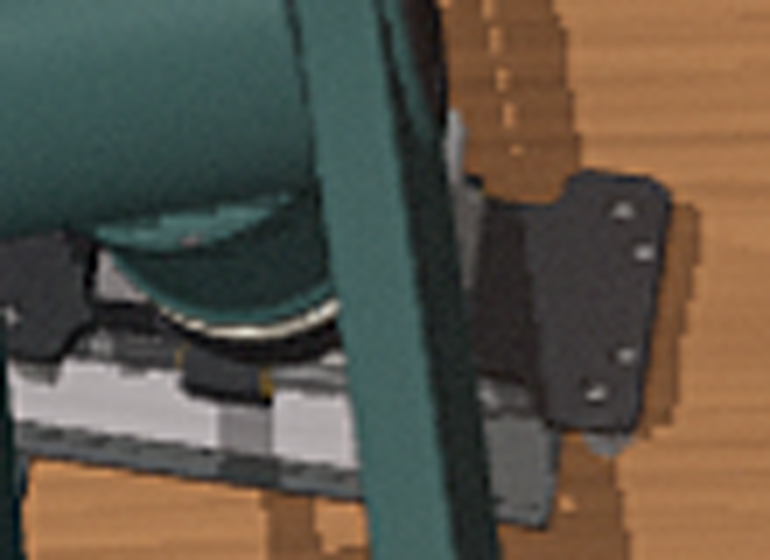

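```bash
python3 - <<'E'
from h import *
s=load('s11')
crop('s11',355,285,385,315,25,'c23'); crop('scene0',350,285,410,330,13,'c24')
crop('top0',215,210,270,235,14,'c25')
f=lambda x,y,z:print((ray(s,(340+x/8-.45,230+y/8-.45),z)*1000).round(1))
f(270,585,.078)
E
```

```text
[639.9 143.3  78. ]
```

View pics/c23.png

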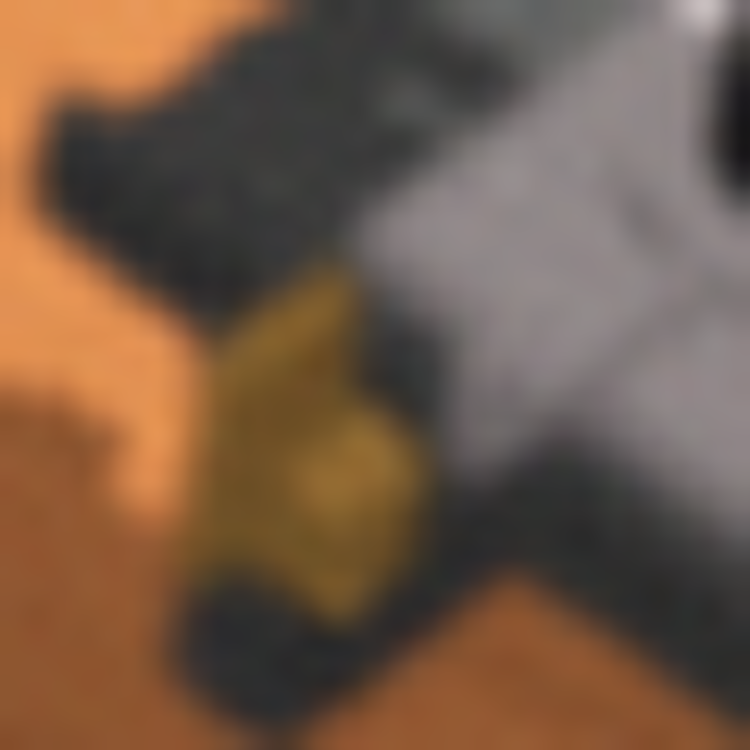

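View pics/c24.png

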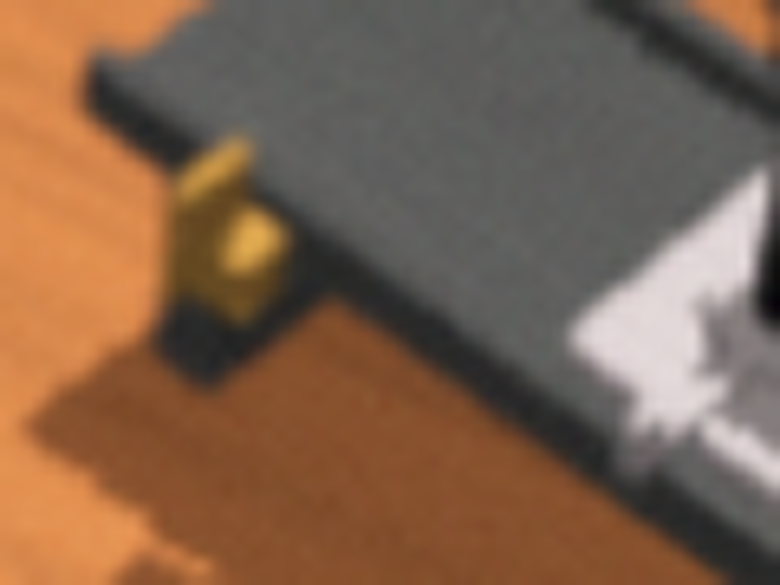

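View pics/c25.png

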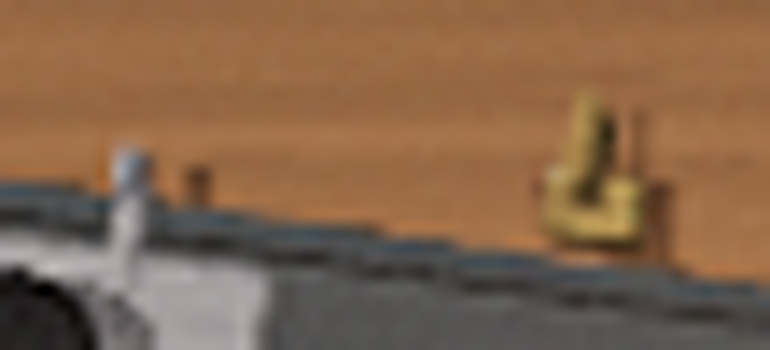

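```bash
python3 - <<'E'
from h import *
t=load('top0');s=load('scene0');s2=load('s11')
a=np.radians(9.1);X=np.array([np.sin(a),np.cos(a),0]);Y=np.array([-np.cos(a),np.sin(a),0])
k=np.array([.6037,.204,0])
def pr(n,P): P=P-k; print(n,round(P@X*1000,1),round(P@Y*1000,1))
pr('ptr top',ray(t,(223.8,221.0),.078)); pr('fin top',ray(t,(256.46,219.5),.083)); pr('fin top edge inner',ray(t,(215+590/14-.5,210+190/14-.5),.083)); pr('fin outer',ray(t,(215+587/14-.5,210+95/14-.5),.083))
pr('ptr sc',ray(s,(398,320.3),.078)); pr('fin sc',ray(s,(365.85,297.6),.083))
for u in((180,195),(245,145)): pr('fin sc ends',ray(s,(350+(u[0]+.5)/13-.5,285+(u[1]+.5)/13-.5),.083))
pr('ptr now',ray(s2,(355+475/25-.5,285+480/25-.5),.078))
pr('fin now',ray(s2,(355+280/25-.5,285+315/25-.5),.083))
# overlay prediction of pointer tip at aligned
E
```

```text
ptr top -0.3 -40.9
fin top -69.1 -51.8
fin top edge inner -70.7 -44.2
fin outer -67.9 -58.6
ptr sc 3.2 -46.2
fin sc -69.2 -49.4
fin sc ends -69.2 -56.2
fin sc ends -69.0 -42.5
ptr now -52.4 -47.0
fin now -70.2 -48.6
```

```bash
python3 - <<'E'
from h import *
t=load('top0');s=load('scene0');s2=load('s11')
a=np.radians(9.1);X=np.array([np.sin(a),np.cos(a),0]);Y=np.array([-np.cos(a),np.sin(a),0])
k=np.array([.6037,.204,0])
def pr(n,P): P=P-k; print(n,round(P@X*1000,1),round(P@Y*1000,1))
pr('c0',ray(s,(393.4,310.3),.067));pr('c1',ray(s2,(369.2,293.7),.067))
# patch registration: for displacement d, warp of blade plane z=.067..; compare crop via homography
P=np.array([[x,y] for x in np.arange(-40,35,1.) for y in np.arange(-27,-8,1.)])/1000  # blade area rel knob
def samp(c,d,z):
    W=k+ (P[:,:1]-d)*X + P[:,1:]*Y; W[:,2]=z
    u=proj(c,W).astype(np.float32)
    g=cv2.cvtColor(c['color'],cv2.COLOR_RGB2GRAY)
    return cv2.remap(g,u[:,0].reshape(-1,1),u[:,1].reshape(-1,1),cv2.INTER_LINEAR).ravel().astype(float)
ref=samp(s,0,.067)
crop('scene0',375,285,445,335,11,'c26');crop('s11',355,270,425,320,11,'c27')
E
```

```text
c0 -22.2 -25.0
c1 -80.2 -25.1
```

View pics/c26.png

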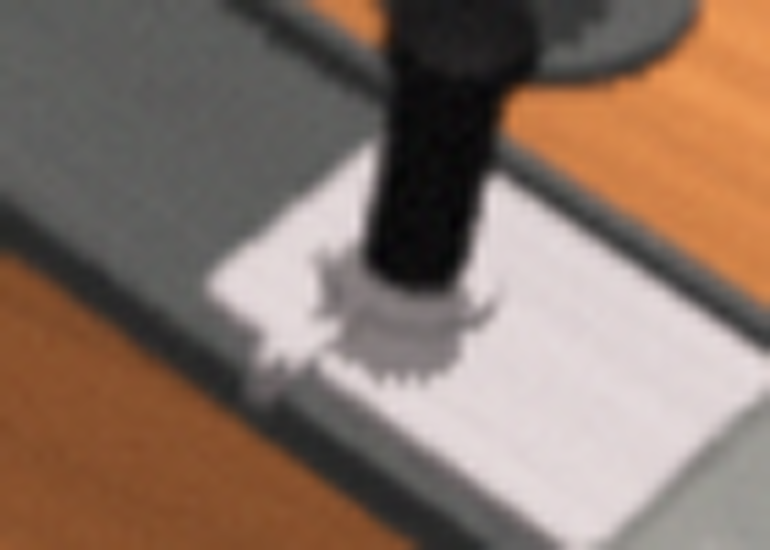

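View pics/c27.png

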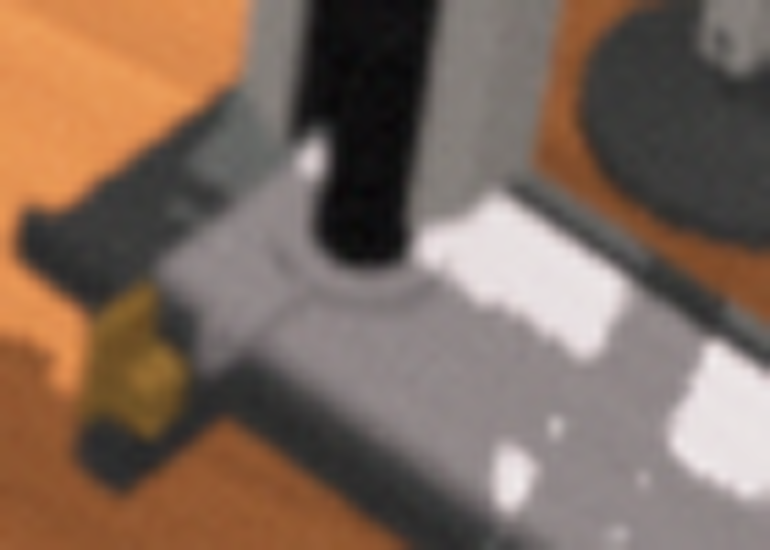

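```bash
python3 - <<'E'
from h import *
s=load('scene0');t=load('top0')
a=np.radians(9.1);X=np.array([np.sin(a),np.cos(a),0]);Y=np.array([-np.cos(a),np.sin(a),0])
k=np.array([.6037,.204,0])
def W(x,y,z): return k+x/1000*X+y/1000*Y+[0,0,z/1000]
for d,z in((0,78),(0,73),(0,70)): print('ptr',d,z,((proj(s,[W(d,-42,z)])[0]-[375,285]+.5)*11).round(), 'top',((proj(t,[W(d,-42,z)])[0]-[215,210]+.5)*14).round())
for x in(-69.2,):
  for y in(-42,-49,-56):
    for z in (83,78): print('fin',x,y,z,((proj(s,[W(x,y,z)])[0]-[350,285]+.5)*13).round(),'top',((proj(t,[W(x,y,z)])[0]-[215,210]+.5)*14).round())
E
```

```text
ptr 0 78 [259. 369.] top [130. 154.]
ptr 0 73 [255. 389.] top [137. 162.]
ptr 0 70 [253. 401.] top [141. 166.]
fin -69.2 -42 83 [247. 143.] top [578. 203.]
fin -69.2 -42 78 [244. 168.] top [583. 211.]
fin -69.2 -49 83 [214. 169.] top [585. 158.]
fin -69.2 -49 78 [211. 193.] top [590. 166.]
fin -69.2 -56 83 [181. 195.] top [593. 113.]
fin -69.2 -56 78 [179. 219.] top [598. 121.]
```

send_rows --rows '[-0.5,-3,0,0,0,0,0,-0.5,-3,0,0,0,0,0,-0.4,-2.5,0,0,0,0,0,-0.3,-2.3,0,0,0,0,0,0,0,0,0,0,0,0,0,0,0,0,0,0,0,0,0,0,0,0,0,0,0,0,0,0,0,0,0]'

```text
time: 21.85
tool_pos: [0.5923, 0.1365, 0.0555]
ee_rot: [-3.14, -0.005, 1.413]
wrist_force: [-0.4, 8.9, -0.8]
width: 0.024
```

```bash
python3 - <<'E'
from h import *
s=snap('scene','s12');crop('s12',350,270,410,320,13,'c28');t=snap('top','t12')
crop('s12',330,180,490,330,5,'c29')
ps=[]
for i in range(4):
    o=get_obs();ps.append(o['tool_pos'])
p=np.mean(ps,0);a=np.radians(9.1);X=np.array([np.sin(a),np.cos(a),0])
print(p,o['ee_rot'],o['width'],o['wrist_force'],(p-[.6043,.2040,p[2]])@X*1000)
Y=np.array([-np.cos(a),np.sin(a),0]);k=np.array([.6037,.204,0])
def W(x,y,z): return k+x/1000*X+y/1000*Y+[0,0,z/1000]
for P in (W(-69.3,-42,78),W(-69.3-22.2,-25,67)): print(((proj(s,[P])[0]-[350,270]+.5)*13).round())
E
```

```text
[0.59226589 0.1365294  0.0555324 ] [-3.14004737 -0.00455123  1.4127036 ] 0.023956537253549334 [ 0.29372878 10.12071328 -0.47457314] -68.52469225888662
[243. 362.]
[198. 274.]
```

View pics/c28.png

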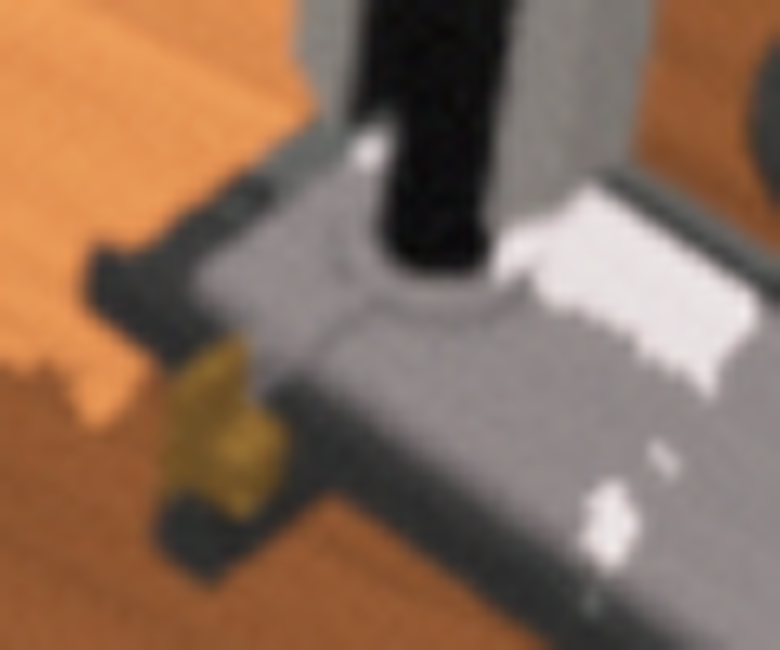

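View pics/c29.png

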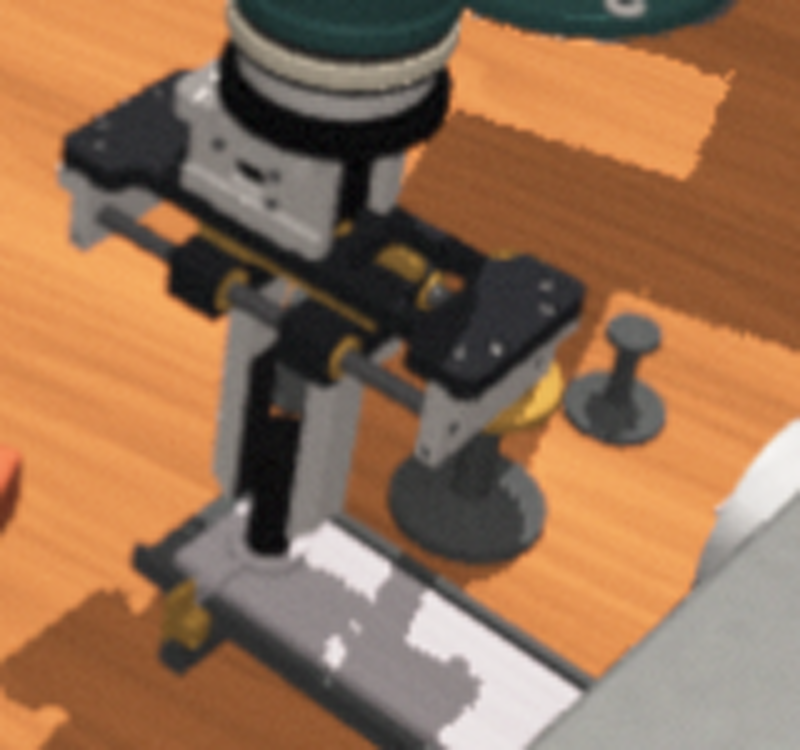

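View pics/t12.png

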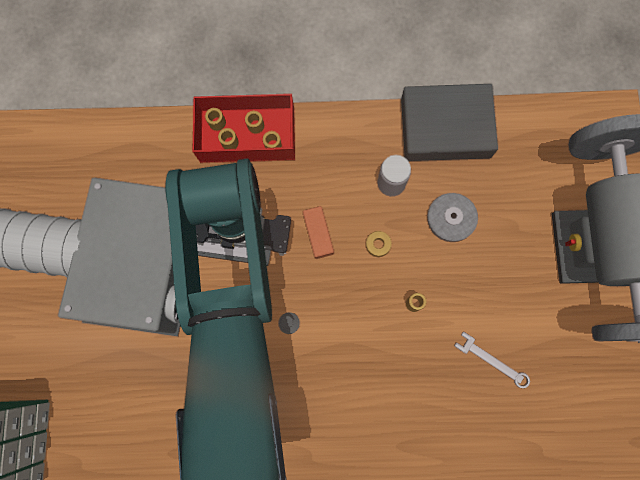

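```bash
python3 - <<'E'
from h import *
for f,o in(('s12','c30'),):
    im=cv2.imread('pics/s12.png')[282:312,358:388]
    im=cv2.resize(im,None,fx=25,fy=25,interpolation=cv2.INTER_CUBIC)
    im=np.clip((im/255.)**.6*255*1.15,0,255).astype(np.uint8)
    s=load('s12');a=np.radians(9.1);X=np.array([np.sin(a),np.cos(a),0]);Y=np.array([-np.cos(a),np.sin(a),0]);k=np.array([.6037,.204,0])
    def W(x,y,z): return k+x/1000*X+y/1000*Y+[0,0,z/1000]
    def d(P,c):
        u=((proj(s,[P])[0]-[358,282]+.5)*25).astype(int); cv2.circle(im,tuple(int(v) for v in u),5,c,-1)
    for y in(-42,-35,-30): d(W(-69.3,y,78),(0,0,255))
    d(W(-91.5,-25,67),(0,255,0))
    for y in(-42,-56): d(W(-69.3,y,83),(255,0,0))
    cv2.imwrite('pics/c30.png',im[:600])
E
```

```text
(no output)
```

View pics/c30.png

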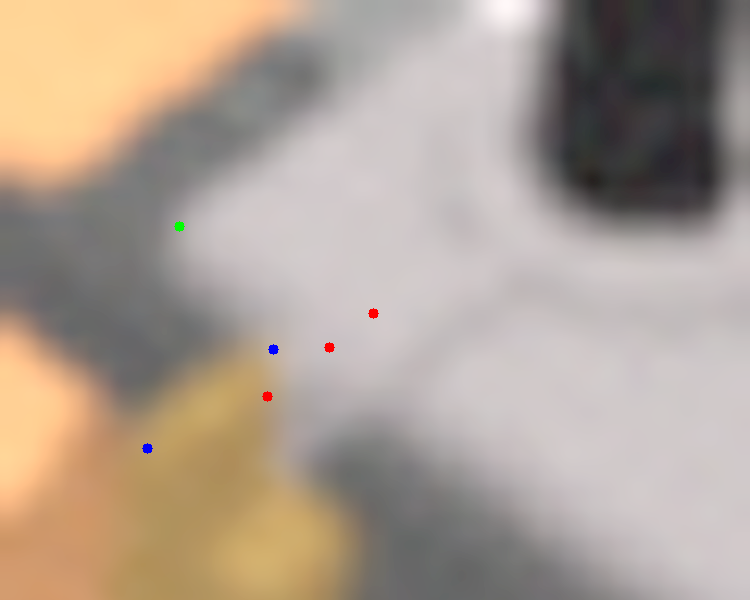

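send_rows --rows '[-0.1,-0.8,0,0,0,0,0,0,0,0,0,0,0,0,0,0,0,0,0,0,0,0,0,0,0,0,0,0,0,0,0,0,0,0,0,0,0,0,0,0,0,0,0,0,0,0,0,0,0,0,0,0,0,0,0,0]'

```text
time: 22.95
tool_pos: [0.5921, 0.1359, 0.0555]
ee_rot: [-3.14, -0.005, 1.413]
wrist_force: [0.1, 9.0, -1.8]
width: 0.024
```

```bash
python3 - <<'E'
from h import *
s=snap('scene','s13')
p=get_obs()['tool_pos'];a=np.radians(9.1);X=np.array([np.sin(a),np.cos(a),0]);print(p,(p-[.6043,.2040,p[2]])@X*1000)
# registration of the knob base/collar/tooth region between s11, s13
g=lambda n:cv2.cvtColor(load(n)['color'],cv2.COLOR_RGB2GRAY).astype(np.float32)
A=g('s11');B=g('s13')
tp=A[288:306,366:396] # tooth+corner+collar
m=cv2.matchTemplate(B[270:306,350:400],tp,cv2.TM_CCOEFF_NORMED);i=np.unravel_index(m.argmax(),m.shape)
y,x=i
def sub(l,c,r):return .5*(l-r)/(l-2*c+r)
dx=x+sub(m[y,x-1],m[y,x],m[y,x+1])-16;dy=y+sub(m[y-1,x],m[y,x],m[y+1,x])-18
print(dx,dy,m.max(),'expected per mm',-24.2/58,-16.6/58)
crop('s13',350,180,490,320,5,'c31')
E
```

```text
[0.59211973 0.13589664 0.05550753] -69.17260604751999
-4.593680739402771 -3.0631092488765717 0.91302174 expected per mm -0.41724137931034483 -0.28620689655172415
```

View pics/c31.png

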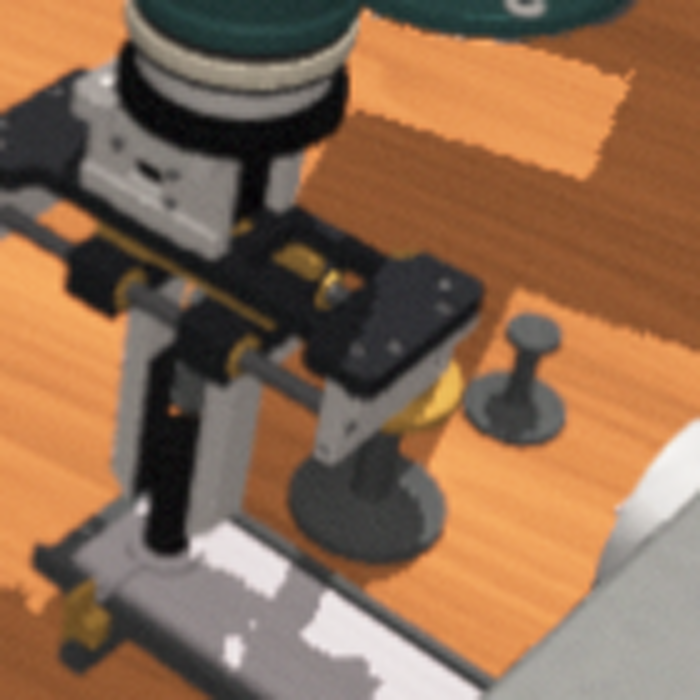

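```bash
python3 - <<'E'
from h import *
print(close_job())
E
```

```text
the job is handed in; nothing more can be done
None
```

The bush is standing on the large rest, released, and the gate is held out at the brass mark. I handed the job in at about 23 s, with the gripper still closed on the knob.

- **Bush:** After release, both cameras put its centre about 1 mm from the rest's axis, and it looked upright. After the pull, most of it was hidden behind the gripper. The part I could see was still in place on the post, and the contact when setting it down was about 5 N.
- **Gate:** The tool reading gives 69.2 mm of pull. The pointer-to-fin gap was about 69.3 mm from the pictures before the pull, good to about 1 mm. Following the blade in the pictures gave about 69 mm in total. The arm was holding about 9 N against the spring.
- **Everything else:** The last top view shows the loose parts where they were, apart from the area hidden by the arm.

**Checks that disagreed:**
- **Tool height:** The fingertips sat about 33 mm higher than the tool height reported, both in the pictures and when I lowered below zero without touching anything. I set heights from the pictures and the wrist force instead.
- **Knob grip:** The jaws stopped at 24 mm, so they grip the 25 mm cap rather than the 18 mm post.
- **Pointer tip:** One early reading of the tip from the scene camera gave a gap of about 72 mm. I dropped it because it had picked up the tooth's lower edge. At the end the fin partly hid the tip, so the match rests on the measured pull and not on a direct view of tip against fin.

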